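# Lock a filter cartridge into a bench dust extractor

## Task

Fit the full-size filter cartridge with the two side lugs into the round port of the dust extractor: lower it with its lugs through the two slots, push it down against the spring plate, turn it a quarter turn clockwise (seen from above) so that it is locked, and let go. Leave the plain cartridge without lugs and the small cartridge standing where they are.

Things in the scene. Friction and masses are not known exactly. Their poses are not given: they have to be found in the camera images.
- cartridge_grip (a point): To fit: grey upright drum, 60 mm diameter, 40 high, on a 3 mm mat; two lugs at its underside, 100 mm tip to tip, 12 wide, 7 thick; on top a black grip bar 50 long, 14 thick, 40 tall. 0.16 kg. Point: on the axis, in the bar, 64 mm above the underside, 16 below the bar's top. z up, x along bar and lugs. In the port it turns once its underside is 16 to 23 mm below the port's point.
- port (a point): Centre of the 76 mm round opening in the flat top (60 mm high) of the fixed white extractor, 250 x 190 mm. x: along its two slots (38 mm wide, reaching 58 mm from the centre); z up. The underside first rests on a spring plate 8 mm below this point; it pushes down to 23 mm (4 to 9 N). Turned clockwise (stop near 100 deg) and released, it stays 15 mm below, bar along y; unturned, it springs back.
- plain_cartridge_grip (a point): A cartridge to leave alone: drum and grip bar of the same size but without lugs. The point lies as on the other, 64 mm above its underside; x along its bar.
- small_cartridge_grip (a point): A cartridge to leave alone: a smaller drum, 40 mm in diameter and 40 mm high, with short lugs (66 mm from tip to tip) and a grip bar 36 mm long, 14 mm thick, 40 mm tall. The point lies 64 mm above its underside; x along its bar and lugs.
Mind the look-alikes: they are no part of the job. Leave any green, pink or turquoise look-alike of the part that bears cartridge_grip alone.

How it is judged (in metres and radians):
At the end, for the whole second after the job is handed in: The lugged full-size cartridge is in the port, released and at rest, upright within 7 deg, centred within 14 mm, its underside at least 11.5 mm below the extractor's top, its bar across the slots within 31 deg; the plain and small cartridges are within 30 mm of where they stood (z of cartridge_grip in the frame of port between 0.038 and 0.0525 m and horizontal distance between cartridge_grip and port below 0.014 m and angle between the x axis of cartridge_grip and the y axis of port, either way round below 0.55 rad and angle between cartridge_grip's own z axis and vertical below 0.12 rad and linear speed of cartridge below 0.03 m/s and angular speed of cartridge below 0.2 rad/s and distance of each of plain_cartridge_grip, small_cartridge_grip from where it was at the start of the episode below 0.03 m); the robot touches nothing.
It fails at once if the plain or the small cartridge is displaced by more than 30 mm (distance of any of plain_cartridge_grip, small_cartridge_grip from where it was at the start of the episode above 0.03 m).
It also fails if it takes over 48 s, if anything falls off the work surface, if the arm or the gripper's body presses on something with over 40 N, if the wrist force passes 120 N, or if a joint passes its speed limit or range.

## Robot

A 6-joint arm with a two-finger parallel gripper is mounted at the origin on the work surface. World frame = base frame: x ahead of the robot, y to its left, z up, the work surface at z = 0. Lengths are in mm, angles in degrees, forces in N, time in s.
With the tool pointing down it reaches from about 350 to 850 mm from the base axis. Payload 8.1 kg.
Tool frame: the origin (TCP) lies at the very end of the fingers, on their centre line; the grasp point (between the pads) lies 19 mm behind it; z points along the fingers, y is the line along which they close (so a half turn about z gives the same grasp; the last joint's range is limited). The gripper opens to 85 mm and grips with 20 to 120 N. Pads are 22 mm wide; open, the fingers measure 114 mm over their backs; the gripper's body (76 mm by 85 mm) begins 54 mm behind the grasp point. The pads swing forward as they close: fully open they stand 13 mm farther back than shut.
Start: joints at [-81.899, 7.471, 85.268, -0, 87.261, -4.893], TCP at [134.937, -584.634, 231.292] pointing down, gripper open.
Joint ranges: [-169.43, 169.43], [-51.17, 129.36], [1.28, 143.12], [-76.62, 256.62], [0, 156.53], [-152.29, 152.29]. Speed limits (degrees/s): [136.94, 136.94, 159.86, 180, 180, 180].

## Interface

Orientations are given as [roll, pitch, yaw] about the fixed x, y, z axes, in that order (R = Rz(yaw) Ry(pitch) Rx(roll)).
In Python, from bench import r gives the robot as it stands.
- The arm moves only by the shell command python3 -m jog 'ROWS' [FORCE]. ROWS is JSON, a list of rows, each a list of 7 numbers: the turn, a rotation vector about the tool's x, y, z in degrees, then the shift along the tool's x, y, z in mm, then the closure, from -1 (fully open) to 1 (shut), so that 0 is half open. A call has 1 to 5 rows; each row shifts and turns the commanded pose from where the row before left it, along the tool's axes as they then stand; what a row does not reach is not made up. A row lasts 1/10 s, in which the tool goes at most 50 mm and 8.59 degrees, less where a joint would pass 70% of its speed; a pose out of reach is approached as far as the arm can. A call is refused whole if a number of a shift passes 50 or a number of a turn 8.59, either way. A call with a gripper value outside its range is refused whole. The fingers move at their own pace and stop on an object; FORCE is the grip in N (left out, the last holds). Time passes only in rows, so rows that do not move let the fingers close. It gives the time, the measured TCP pose, the force, the opening and the grip force at its end, in the units of the state.
- r.sense(): the state, without advancing time (a new reading comes with each control period).
- r.snapshot(name): name is "side" or "top"; returns a dict with "pixels" (420x560x3 uint8, red, green, blue), "fx", "fy", "cx", "cy" (pixels), "k1" (the pictures are not rectified: a ray, as slopes to the right and down, at radius r is drawn at 1 + k1 r^2 times it, then the intrinsics apply), "world_to_cam" (4x4, takes a point from world to camera coordinates). Camera axes: x right, y up, looking along -z (the intrinsics and any distortion apply to the point x, -y, -z); pixel columns grow to the right and rows downward; lengths in mm; the calibration is good to about 2 mm. A picture is of the moment at which its call begins. There is no depth.
- r.hand_in(): hands the job in; it is judged then, once.
The state is a dict: "time": time; "joint_pos": joint angles; "qd": joint speeds; "joint_efforts": joint torques, N m; "tool_pos": TCP position; "tcp_rot": TCP orientation; "ft_force": force on the tool from outside, world axes, zero at the start; "wrist_torque": the same for the moment, N m; "finger_gap": finger opening in mm; "grip_force": force on a finger pad.
Only numpy, scipy, OpenCV 4.12 (cv2) and the standard library are available. Lean on these libraries where they do the work, as an engineer would, in place of code of your own. Each camera call takes 0.05 s, during which the arm holds its last target. There are 200 camera calls.

## Working session

There is one attempt and no reset: what is moved stays moved. The work goes in short steps, Python scripts to look and compute and a shell command to move; the robot and the scene stay as the last step left them, time stands still between calls to the robot, and variables do not carry over. Pictures are saved under pics/ and viewed, at most 10 in all, crops included, and the job is handed in when it is done.

```bash
mkdir -p pics
cat > h.py <<'E'
import numpy as np, cv2
from bench import r
def snap(n):
    s=r.snapshot(n); return s
def ray(s,u,v):
    x=(u-s["cx"])/s["fx"]; y=(v-s["cy"])/s["fy"]
    a,b=x,y
    for _ in range(20):
        k=1+s["k1"]*(a*a+b*b); a,b=x/k,y/k
    M=np.array(s["world_to_cam"]); R=M[:3,:3]; o=-R.T@M[:3,3]
    return o,R.T@np.array([a,-b,-1.])
def onz(s,u,v,z):
    o,d=ray(s,u,v); return o+d*(z-o[2])/d[2]
def proj(s,p):
    M=np.array(s["world_to_cam"]); q=M[:3,:3]@np.array(p)+M[:3,3]
    a,b=q[0]/-q[2],-q[1]/-q[2]; k=1+s["k1"]*(a*a+b*b)
    return s["cx"]+s["fx"]*a*k, s["cy"]+s["fy"]*b*k
E
python3 - <<'E'
from h import *
for n in("top","side"):
    s=snap(n); cv2.imwrite(f"pics/{n}0.png",s["pixels"][:,:,::-1])
    print(n,{k:s[k] for k in("fx","cx","cy","k1")},ray(s,280,210))
E
```

```text
top {'fx': 438.80560716452925, 'cx': 289.30804888527024, 'cy': 211.60162191068713, 'k1': -0.0007963574330424223} (array([ 372.47980323,  -49.13349759, 1124.72922571]), array([ 0.05210564,  0.00712169, -0.99884812]))
side {'fx': 458.9917531251037, 'cx': 277.4533400237788, 'cy': 210.73794339273687, 'k1': -0.08461966434166136} (array([277.34700834, 699.01408036, 828.47451173]), array([ 0.14128835, -0.69496463, -0.70504974]))
```

View pics/top0.png

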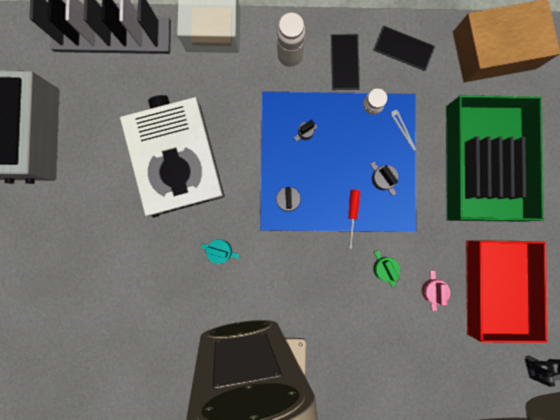

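View pics/side0.png

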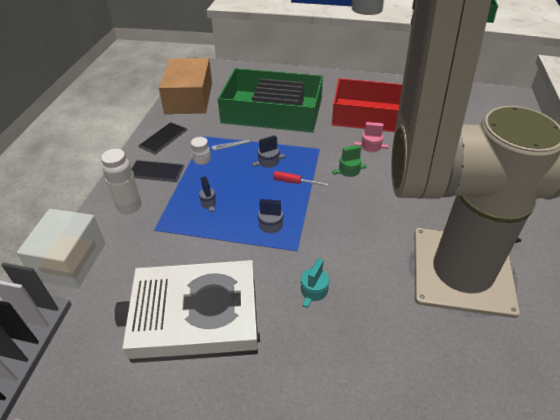

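The three grey candidates in the top view are (306,130), which is small with short lugs, (288,198), which has no lugs, and (386,177), which is full-size with two lugs. The last one fits the description. The turquoise, green and pink ones are decoys. The port is near (174,172). I'll confirm with one enlarged crop and measure.

Run:
```python
from h import *
s=snap("top"); t=snap("side"); P=s["pixels"]; Q=t["pixels"]
def crop(I,u,v,w=35): return cv2.resize(I[v-w:v+w,u-w:u+w],(390,290+0),interpolation=cv2.INTER_CUBIC)
I=np.vstack([np.hstack([crop(P,386,177),crop(P,174,172)]),np.hstack([crop(Q,268,150),crop(Q,212,298,40)])])
cv2.imwrite("pics/crop1.png",I[:,:,::-1])
def ana(I,box,f):
    u0,v0,u1,v1=box; c=I[v0:v1,u0:u1].astype(int); m=f(c).astype(np.uint8)
    n,l,st,ce=cv2.connectedComponentsWithStats(m)
    k=1+np.argmax(st[1:,4]); mm=(l==k).astype(np.uint8)
    cn=max(cv2.findContours(mm,0,1)[0],key=cv2.contourArea)
    return ce[k]+[u0,v0],st[k,4],cn+[[u0,v0]]
dark=lambda c:c.max(2)<55
notblue=lambda c:(c[...,2]-c[...,0]<50)
white=lambda c:c.min(2)>150
# top
for nm,z0,S,I,box,f in [("bar top",83,s,P,(368,160,404,196),dark),("cart foot",3,s,P,(360,150,412,204),notblue),
   ("port dark",60,s,P,(150,145,200,200),dark),("white top",60,s,P,(110,85,235,225),white),("bar side",83,t,Q,(250,130,290,170),dark),("port side",60,t,Q,(180,275,245,325),dark),("whiteside",60,t,Q,(110,250,270,365),white)]:
    c,a,cn=ana(I,box,f)
    W=np.array([onz(S,u,v,z0)[:2] for u,v in cn[:,0,:]],np.float32)
    R=cv2.minAreaRect(W); print(nm,"px",c.round(1),a,"world",onz(S,*c,z0)[:2].round(1),"rect",np.round(R[0],1),np.round(R[1],1),round(R[2],1))
```

```text
bar top px [388.  175.5] 159 world [ 512.6 -299.2] rect [ 512.5 -299.2] [45.8 19.7] 35.7
cart foot px [384.4 177.5] 566 world [ 518.  -309.2] rect [ 516.7 -305.8] [77.6 69.3] 76.6
port dark px [174.5 171.4] 942 world [518.9 216.1] rect [518.9 216. ] [110.1  70.3] 1.3
white top px [169.6 154. ] 5489 world [561.4 229. ] rect [557.7 227.4] [251.3 191.5] 15.9
bar side px [267.7 143.9] 200 world [ 507.7 -278.3] rect [ 507.2 -280.7] [43.8 66.4] 12.8
port side px [236. 294.] 1 world [472.7 193.3] rect [472.7 193.3] [0. 0.] 0.0
whiteside px [187.7 305.9] 6985 world [559.7 239.3] rect [556.5 226.6] [251.4 192.2] 15.9
```

View pics/crop1.png

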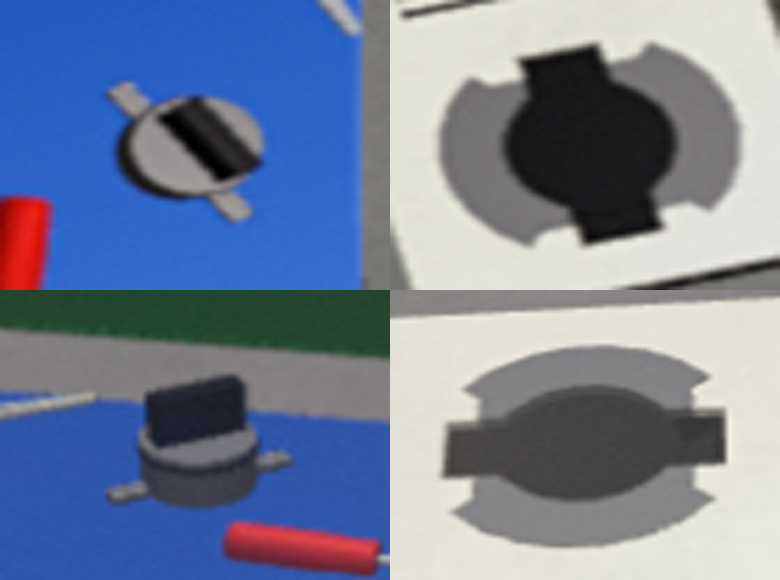

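The crop shows a full-size drum with two long lugs, tips at about (373,164) and (394,193) in the top image. This is the one to fit. Next come the lug midpoint and angle from both views, the slot axis, and the plan for the turns.

Run:
```python
from h import *
s=snap("top"); t=snap("side")
for S,a,b in((s,(373.4,164.2),(393.5,192.7)),(t,(253.6,164.5),(284.2,156.1))):
    A,B=onz(S,*a,8)[:2],onz(S,*b,8)[:2]; d=A-B
    print("lugs",A.round(),B.round(),"mid",((A+B)/2).round(1),np.hypot(*d).round(),"yaw",np.degrees(np.arctan2(d[1],d[0])).round(1))
# port: slot ends, crop px -> image
f=lambda x,y,u0,v0,w:(u0-w+x*2*w/390,v0-w+y*2*w/290)
for S,a,b in((s,f(170,56,174,172,35),f(232,236,174,172,35)),(t,f(54,158,212,298,40),f(335,146,212,298,40))):
    A,B=onz(S,*a,60)[:2],onz(S,*b,60)[:2]; d=A-B
    print("slot",((A+B)/2).round(1),np.hypot(*d).round(),np.degrees(np.arctan2(d[1],d[0])).round(1))
q=r.sense(); print({k:np.round(q[k],2) for k in("time","tool_pos","tcp_rot","joint_pos","finger_gap","ft_force")})
```

```text
lugs [ 551. -280.] [ 479. -331.] mid [ 514.9 -305.5] 89.0 yaw 35.4
lugs [ 550. -275.] [ 472. -328.] mid [ 510.8 -301.4] 94.0 yaw 34.2
slot [517.1 214.6] 110.0 15.6
slot [516.4 216.4] 115.0 15.0
{'time': np.float64(0.3), 'tool_pos': array([ 134.89, -584.46,  230.94]), 'tcp_rot': array([-179.96,   -0.  ,   12.99]), 'joint_pos': array([-81.9 ,   7.49,  85.29,  -0.  ,  87.26,  -4.89]), 'finger_gap': np.float64(85.17), 'ft_force': array([-0.69, -0.19, -0.48])}
```

```bash
python3 -m jog '[[0,0,0,43,-19,0,-1],[0,0,0,43,-19,0,-1],[0,0,0,43,-19,0,-1],[0,0,0,43,-19,0,-1],[0,0,0,43,-19,0,-1]]' 40; python3 -m jog '[[0,0,0,43,-19,0,-1],[0,0,0,43,-19,0,-1],[0,0,0,43,-19,0,-1],[0,0,0,43,-19,0,-1],[0,0,0,43,-19,0,-1]]'; python3 -m jog '[[0,0,-7.3,0,0,20,-1],[0,0,-7.3,0,0,20,-1],[0,0,-7.4,0,0,20,-1],[0,0,0,0,0,20,-1],[0,0,0,0,0,0,-1]]'
python3 - <<'E'
from h import *
s=snap("top"); t=snap("side"); cv2.imwrite("pics/a.png",np.vstack([cv2.resize(x["pixels"][v-50:v+50,u-100:u+100],(600,300)) for x,u,v in((s,384,177),(t,268,150))])[:,:,::-1])
q=r.sense(); print({k:np.round(q[k],2) for k in("time","tool_pos","tcp_rot","joint_pos","finger_gap","ft_force")})
E
```

```text
time: 0.8
tool_pos: [324.3, -442.4, 231.4]
tcp_rot: [180.0, -0.0, 13.0]
ft_force: [1.2, -0.5, -0.4]
finger_gap: 85.1
grip_force: 0.0
time: 1.3
tool_pos: [512.6, -301.4, 231.4]
tcp_rot: [180.0, -0.0, 13.0]
ft_force: [0.1, -0.8, 0.2]
finger_gap: 85.5
grip_force: 0.0
time: 1.8
tool_pos: [509.3, -301.3, 147.6]
tcp_rot: [-179.7, 0.1, 35.0]
ft_force: [-0.3, -0.1, -0.6]
finger_gap: 85.2
grip_force: 0.0
{'time': np.float64(1.9), 'tool_pos': array([ 510.97, -302.68,  151.3 ]), 'tcp_rot': array([-1.7995e+02,  2.0000e-02,  3.4960e+01]), 'joint_pos': array([-35.59,   9.44,  91.56,  -0.  ,  79.05,  19.45]), 'finger_gap': np.float64(85.36), 'ft_force': array([0.76, 0.24, 1.02])}
```

View pics/a.png

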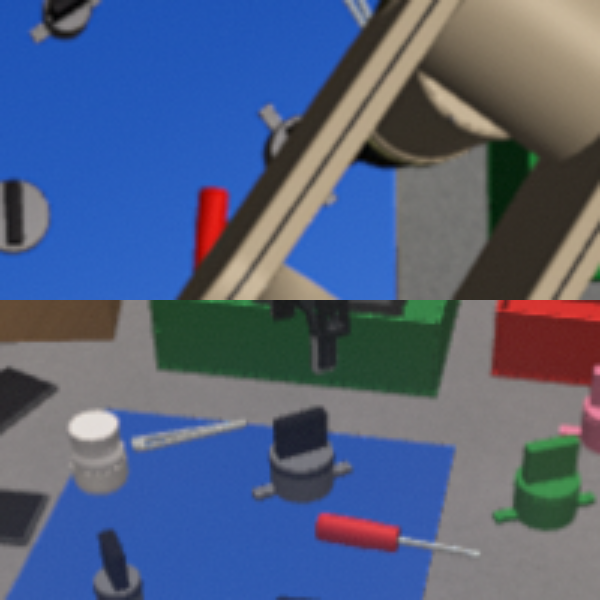

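```bash
python3 -m jog '[[0,0,0,0,0,25,-1],[0,0,0,0,0,25,-1],[0,0,0,0,0,25,-1],[0,0,0,0,0,20,-1],[0,0,0,0,0,5,-1]]'; python3 -m jog '[[0,0,0,0,0,0,1],[0,0,0,0,0,0,1],[0,0,0,0,0,0,1],[0,0,0,0,0,0,1],[0,0,0,0,0,0,1]]' 40;  python3 -m jog '[[0,0,0,0,0,0,1],[0,0,0,0,0,0,1],[0,0,0,0,0,0,1],[0,0,0,0,0,0,1],[0,0,0,0,0,0,1]]' 50
```

```text
time: 2.4
tool_pos: [510.5, -302.4, 50.2]
tcp_rot: [-179.9, 0.0, 35.0]
ft_force: [-0.3, 0.8, -0.1]
finger_gap: 85.6
grip_force: 0.0
time: 2.9
tool_pos: [511.7, -303.2, 52.2]
tcp_rot: [179.9, -0.0, 35.0]
ft_force: [-1.1, 1.0, 5.4]
finger_gap: 13.7
grip_force: 46.7
time: 3.4
tool_pos: [511.7, -303.2, 52.2]
tcp_rot: [179.9, -0.0, 35.0]
ft_force: [-0.2, -0.4, 6.4]
finger_gap: 13.5
grip_force: 49.2
```

```bash
python3 -m jog '[[0,0,0,0,0,-20,1],[0,0,0,0,0,-35,1],[0,0,0,0,0,-40,1],[0,0,0,0,0,-40,1],[0,0,0,0,0,-30,1]]' 80; python3 -m jog '[[0,0,0,12,-17,0,1],[0,0,0,25,-35,0,1],[0,0,0,25,-35,0,1],[0,0,0,25,-35,0,1],[0,0,0,25,-35,0,1]]';  python3 -m jog '[[0,0,0,25,-35,0,1],[0,0,0,25,-35,0,1],[0,0,0,25,-35,0,1],[0,0,0,25,-35,0,1],[0,0,0,25,-35,0,1]]'; python3 -m jog '[[0,0,0,25,-35,0,1],[0,0,0,25,-35,0,1],[0,0,0,13,-18,0,1],[0,0,0,0,0,0,1],[0,0,0,0,0,0,1]]'
```

```text
time: 3.9
tool_pos: [511.4, -302.9, 218.7]
tcp_rot: [179.9, -0.0, 35.0]
ft_force: [0.0, -1.1, -1.2]
finger_gap: 12.4
grip_force: 78.3
time: 4.4
tool_pos: [511.6, -107.5, 214.4]
tcp_rot: [-179.9, 0.1, 35.0]
ft_force: [1.2, -0.2, -2.0]
finger_gap: 12.9
grip_force: 78.4
time: 4.9
tool_pos: [513.4, 107.2, 214.6]
tcp_rot: [-179.9, 0.1, 35.0]
ft_force: [0.9, -0.2, -1.8]
finger_gap: 13.1
grip_force: 78.4
time: 5.4
tool_pos: [514.8, 213.6, 214.6]
tcp_rot: [-180.0, 0.2, 35.1]
ft_force: [0.6, 0.5, -1.4]
finger_gap: 13.0
grip_force: 78.4
```

```bash
python3 -m jog '[[0,0,-6,0,0,0,1],[0,0,-8,0,0,0,1],[0,0,-8,0,0,0,1],[0,0,-8,0,0,0,1],[0,0,-8,0,0,0,1]]';python3 -m jog '[[0,0,-8,0,0,0,1],[0,0,-8,0,0,0,1],[0,0,-8,0,0,0,1],[0,0,-8,0,0,0,1],[0,0,-8,0,0,0,1]]'; python3 -m jog '[[0,0,-8,0,0,0,1],[0,0,-8,0,0,0,1],[0,0,-8,0,0,0,1],[0,0,-8,0,0,0,1],[0,0,-8,0,0,0,1]]'; python3 -m jog '[[0,0,-8,0,0,0,1],[0,0,-8,0,0,0,1],[0,0,-8,0,0,0,1],[0,0,-8,0,0,0,1],[0,0,-8,0,0,0,1]]'; python3 -m jog '[[0,0,-2.5,0,0,0,1],[0,0,0,0,0,20,1],[0,0,0,0,0,20,1],[0,0,0,0,0,0,1],[0,0,0,0,0,0,1]]'
python3 - <<'E'
from h import *
s=snap("top"); t=snap("side"); cv2.imwrite("pics/b.png",np.vstack([cv2.resize(x["pixels"][v-60:v+60,u-120:u+120],(600,300)) for x,u,v in((s,174,172),(t,212,270))])[:,:,::-1])
q=r.sense(); print({k:np.round(q[k],2) for k in("time","tool_pos","tcp_rot","joint_pos","finger_gap","ft_force")})
E
```

```text
time: 5.9
tool_pos: [515.8, 211.8, 215.5]
tcp_rot: [-180.0, 0.1, 73.2]
ft_force: [0.1, -0.3, -1.6]
finger_gap: 12.7
grip_force: 78.5
time: 6.4
tool_pos: [515.8, 211.8, 215.5]
tcp_rot: [-179.9, 0.0, 113.2]
ft_force: [-0.3, 0.1, -1.6]
finger_gap: 13.0
grip_force: 78.5
time: 6.9
tool_pos: [515.8, 211.8, 215.5]
tcp_rot: [-179.9, -0.0, 153.2]
ft_force: [-0.4, -0.6, -1.9]
finger_gap: 12.7
grip_force: 78.5
time: 7.4
tool_pos: [515.8, 211.8, 215.5]
tcp_rot: [-180.0, -0.1, -166.8]
ft_force: [-0.7, 0.2, -2.2]
finger_gap: 12.6
grip_force: 78.5
time: 7.9
tool_pos: [515.6, 212.2, 175.8]
tcp_rot: [-180.0, -0.1, -164.6]
ft_force: [0.5, -0.1, -0.9]
finger_gap: 13.1
grip_force: 78.5
{'time': np.float64(8.0), 'tool_pos': array([516.68, 212.97, 177.47]), 'tcp_rot': array([-1.8000e+02,  8.0000e-02, -1.6455e+02]), 'joint_pos': array([ 17.15,   2.83,  95.85,  -0.  ,  81.23, -88.31]), 'finger_gap': np.float64(12.65), 'ft_force': array([-0.4 , -0.77, -1.12])}
```

View pics/b.png

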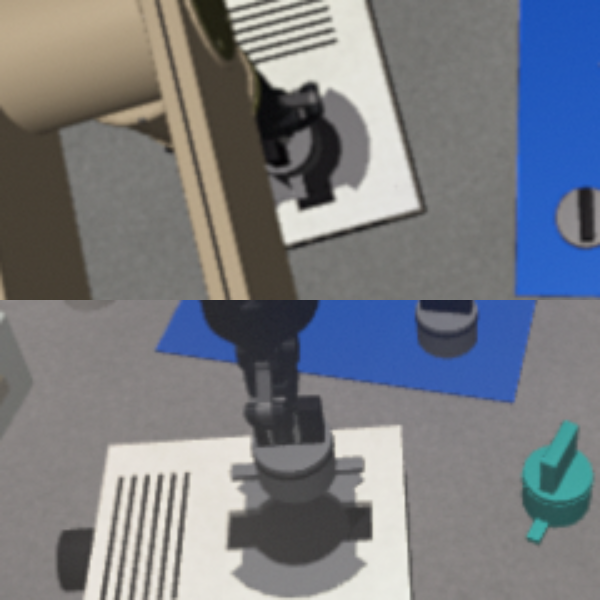

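Run:
```python
from h import *
t=snap("side")
g=lambda x,y:(92+x/2.5,210+(y-300)/2.5)
for z in(127,131,134):
    A,B=onz(t,*g(235,471.5),z)[:2],onz(t,*g(363,466),z)[:2]; d=A-B
    print(z,A.round(1),B.round(1),((A+B)/2).round(1),np.hypot(*d).round(),np.degrees(np.arctan2(d[1],d[0])).round(1))
print(proj(t,[516.7,213,177.5]),g(275,445))
# lug outline via columns: drum left/right edges
P=t["pixels"].astype(int)
for y in(455,462,480):
    v=int(g(0,y)[1]); print(v,[int(P[v,u].sum()/3) for u in range(180,245)])
```

```text
127 [558.2 221.5] [463.7 198. ] [510.9 209.8] 97.0 14.0
131 [556.6 224.3] [462.6 200.8] [509.6 212.6] 97.0 14.0
134 [555.4 226.3] [461.8 203. ] [508.6 214.6] 96.0 14.0
(np.float64(204.81729422369287), np.float64(261.6727929098504)) (202.0, 268.0)
272 [223, 223, 224, 223, 224, 225, 226, 226, 224, 224, 226, 225, 164, 99, 114, 126, 128, 127, 127, 126, 127, 127, 127, 126, 128, 128, 127, 128, 128, 127, 127, 127, 128, 129, 128, 129, 129, 129, 128, 129, 121, 88, 66, 52, 61, 115, 218, 225, 197, 193, 191, 179, 178, 178, 184, 185, 185, 222, 225, 224, 223, 223, 224, 225, 225]
274 [222, 221, 223, 223, 222, 223, 225, 223, 223, 223, 223, 225, 220, 146, 79, 99, 120, 127, 127, 129, 129, 128, 129, 127, 128, 126, 127, 127, 128, 128, 130, 129, 128, 128, 130, 129, 132, 131, 115, 85, 69, 59, 53, 65, 68, 73, 121, 126, 126, 127, 126, 126, 127, 127, 127, 126, 142, 219, 226, 226, 224, 224, 224, 224, 225]
282 [222, 223, 225, 223, 199, 171, 170, 169, 177, 160, 122, 109, 119, 128, 127, 99, 75, 76, 74, 78, 76, 75, 75, 75, 76, 70, 67, 69, 69, 73, 74, 75, 74, 74, 76, 77, 75, 75, 72, 73, 72, 72, 70, 70, 85, 122, 130, 130, 129, 129, 128, 128, 128, 128, 128, 122, 117, 185, 223, 226, 225, 223, 223, 224, 225]
```

The side view shows the cartridge held with its lugs parallel to the slots, lug tips at crop (235,471) and (363,466). Its axis sits about 7 mm along tool +x from the TCP. I'll shift to correct for that, then lower in steps.

```bash
python3 -m jog '[[0,0,0,-7.5,1.5,0,1],[0,0,0,0,0,25,1],[0,0,0,0,0,25,1],[0,0,0,0,0,10,1],[0,0,0,0,0,0,1]]'; python3 -m jog '[[0,0,0,0,0,4,1],[0,0,0,0,0,4,1],[0,0,0,0,0,4,1],[0,0,0,0,0,0,1],[0,0,0,0,0,0,1]]'
python3 - <<'E'
from h import *
t=snap("side"); cv2.imwrite("pics/c.png",cv2.resize(t["pixels"][260:340,150:270],(780,520),interpolation=2)[:,:,::-1])
E
```

```text
time: 8.55
tool_pos: [522.0, 216.6, 114.7]
tcp_rot: [-180.0, -0.2, -164.5]
ft_force: [0.1, 0.0, -1.8]
finger_gap: 13.0
grip_force: 78.5
time: 9.05
tool_pos: [523.0, 216.8, 104.5]
tcp_rot: [180.0, 0.0, -164.5]
ft_force: [-0.1, -1.1, -2.0]
finger_gap: 13.3
grip_force: 78.5
```

View pics/c.png

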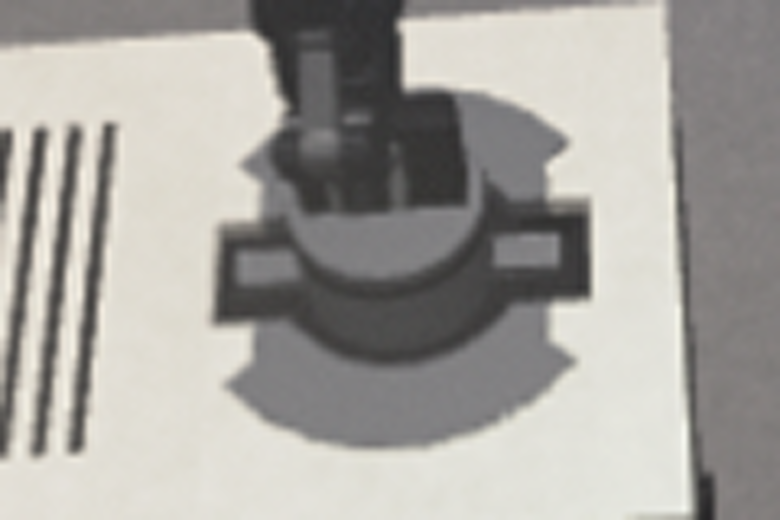

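The lugs lie centrally in the slots: lug tips at crop x=235 and 560, slot ends at 218 and 588. Pushing down now.

```bash
python3 -m jog '[[0,0,0,0,0,4,1],[0,0,0,0,0,4,1],[0,0,0,0,0,4,1],[0,0,0,0,0,0,1],[0,0,0,0,0,0,1]]'; python3 -m jog '[[0,0,0,0,0,2,1],[0,0,0,0,0,2,1],[0,0,0,0,0,0,1],[0,0,0,0,0,0,1]]'
```

```text
time: 9.6
tool_pos: [523.5, 216.9, 92.8]
tcp_rot: [180.0, 0.1, -164.5]
ft_force: [1.2, 1.2, 5.5]
finger_gap: 12.9
grip_force: 79.2
time: 10.0
tool_pos: [523.5, 216.9, 88.8]
tcp_rot: [180.0, 0.1, -164.5]
ft_force: [2.1, 0.6, 6.1]
finger_gap: 13.3
grip_force: 79.4
```

```bash
python3 -m jog '[[0,0,8,0,-1,0,1],[0,0,8,0,-1,0,1],[0,0,8,0,-1,0,1],[0,0,8,0,-1,0,1],[0,0,0,0,0,0,1]]'; python3 -m jog '[[0,0,8,0,-1,0,1],[0,0,8,0,-1,0,1],[0,0,8,0,-1,0,1],[0,0,8,0,-1,0,1],[0,0,0,0,0,0,1]]'
```

```text
time: 10.5
tool_pos: [523.1, 212.8, 88.5]
tcp_rot: [180.0, -0.0, 163.2]
ft_force: [-0.0, -0.9, 5.3]
finger_gap: 12.6
grip_force: 79.6
time: 11.0
tool_pos: [521.2, 209.3, 88.5]
tcp_rot: [180.0, -0.0, 131.2]
ft_force: [-0.0, -0.2, 5.2]
finger_gap: 12.8
grip_force: 79.6
```

```bash
python3 -m jog '[[0,0,8,0,-1,0,1],[0,0,8,0,-1,0,1],[0,0,8,0,-1,0,1],[0,0,3,0,-0.4,0,1],[0,0,0,0,0,0,1]]'
python3 - <<'E'
from h import *
t=snap("side"); cv2.imwrite("pics/d.png",cv2.resize(t["pixels"][250:340,150:285],(780,520),interpolation=2)[:,:,::-1]); print(r.sense()["wrist_torque"])
E
```

```text
time: 11.5
tool_pos: [518.4, 207.6, 88.6]
tcp_rot: [180.0, -0.0, 104.4]
ft_force: [-0.7, 0.2, 5.5]
finger_gap: 13.0
grip_force: 79.6
[ 0.09514     0.05303734 -0.05896104]
```

View pics/d.png

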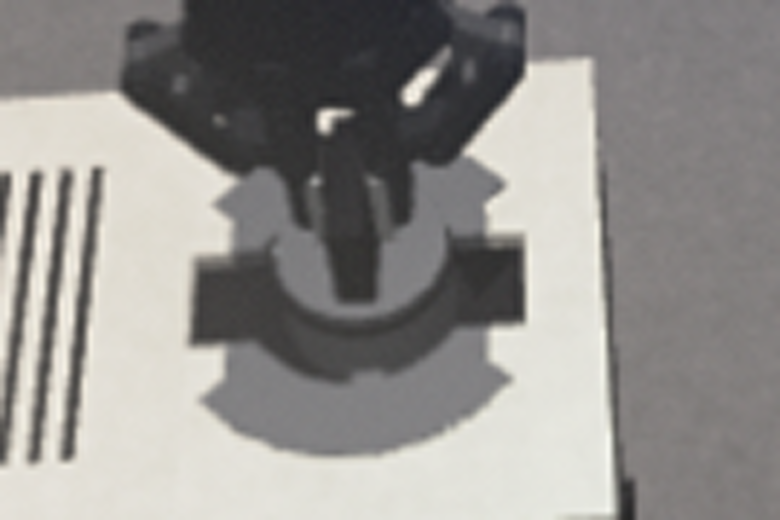

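The bar is across the slots, running through crop (350,240), and the lugs are out of the slots. I'll ease up 5 mm, release and retreat.

```bash
python3 -m jog '[[0,0,0,0,0,-3,1],[0,0,0,0,0,-2,1],[0,0,0,0,0,0,1],[0,0,0,0,0,0,0.3],[0,0,0,0,0,0,-1]]' 20;  python3 -m jog '[[0,0,0,0,0,0,-1],[0,0,0,0,0,0,-1],[0,0,0,0,0,0,-1],[0,0,0,0,0,0,-1],[0,0,0,0,0,0,-1]]'; python3 -m jog '[[0,0,0,0,0,-20,-1],[0,0,0,0,0,-40,-1],[0,0,0,0,0,-40,-1],[0,0,0,0,0,-30,-1],[0,0,0,0,0,0,-1]]'; python3 -m jog '[[0,0,0,-40,0,0,-1],[0,0,0,-40,0,0,-1],[0,0,0,-40,0,0,-1],[0,0,0,-40,0,0,-1],[0,0,0,0,0,0,-1]]'
python3 - <<'E'
from h import *
s=snap("top"); t=snap("side"); cv2.imwrite("pics/e.png",np.vstack([cv2.resize(x["pixels"][v-50:v+50,u-100:u+100],(600,300)) for x,u,v in((s,200,172),(t,212,290))])[:,:,::-1])
E
```

```text
time: 12.05
tool_pos: [517.6, 207.3, 92.4]
tcp_rot: [-179.9, 0.0, 104.5]
ft_force: [-0.3, -0.9, 0.2]
finger_gap: 41.4
grip_force: 0.0
time: 12.55
tool_pos: [518.4, 207.6, 93.3]
tcp_rot: [-180.0, 0.0, 104.5]
ft_force: [0.6, -0.5, -0.2]
finger_gap: 85.5
grip_force: 0.0
time: 13.05
tool_pos: [521.3, 208.4, 229.6]
tcp_rot: [179.4, -0.0, 104.5]
ft_force: [0.1, 0.5, 1.2]
finger_gap: 85.2
grip_force: 0.0
time: 13.55
tool_pos: [558.9, 48.2, 222.3]
tcp_rot: [-179.9, 0.1, 104.2]
ft_force: [-0.1, 0.5, -1.2]
finger_gap: 85.5
grip_force: 0.0
```

View pics/e.png

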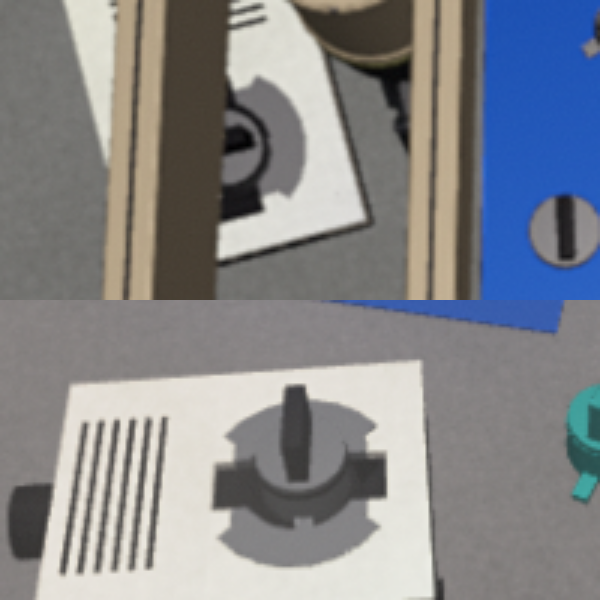

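Run:
```python
from h import *
t=snap("side"); g=lambda p:((p[0]-112)*3,(p[1]-240)*3+300)
c=np.array([517,215.5,0])
for d in(8,15):
    h=60-d+40
    for n,o in(("drum front top edge",(8,29,h)),("bar top near",(-6.5,24,h+40)),("bar top far",(6.5,-24,h+40))):
        print(d,n,np.round(g(proj(t,c+np.array(o))),0))
```

```text
8 drum front top edge [268. 485.]
8 bar top near [284. 446.]
8 bar top far [287. 382.]
15 drum front top edge [270. 492.]
15 bar top near [286. 453.]
15 bar top far [289. 389.]
```

```bash
python3 -c "
from bench import r
print(r.hand_in())"
```

```text
the job is handed in; nothing more can be done
None
```

I fitted the lugged full-size cartridge into the port, pushed it down, turned it about 91° clockwise and let go. In the last picture it sits about 15 mm below the top with its bar across the slots; I've handed the job in but no verdict came back.

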